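# Move the battery pack from the charger to the work lamp

## Task

Press the red catch tab of the black charger to release the blue battery pack, slide it out of the charger, then slide it into the yellow work lamp until the lamp's catch clicks up behind it and holds it fully home. Work gently: no hard shoving, jamming or wrenching at the catch. Let go of the pack and leave the spray can, jar and wrench where they are.

Things in the scene. Friction and masses are not known exactly. Their poses are not given: they have to be found in the camera images.
- pack_center (a point): Centre, half-way up, of the loose blue battery pack, about 450 g, locked in the charger at first. x along the slide, z up. Block 76 (x) x 52 (y) mm with upright sides, from 11 below to 27 above this point: grip its 52 mm. Below it a neck 30 wide, 10 high and a grey foot 44 wide, 6 high, all 76 long; the foot's underside is 27 below this point.
- charger_seat (a point): Black charger, fixed to the bench on either side: point on its slide floor (34 mm above the bench) under the centre of the pack when home (pack_center then 27 mm above it, axes agreeing). x runs from the open mouth to the end stop. With the catch pressed, a sprung plunger (6 N) drives the pack out 12 to 30 mm to -x; it then lies on the catch, ready to be pulled out.
- charger_mouth (a point): Start of the charger's rails, on the slide floor, 24 mm before charger_seat (to -x). The rails overhang the pack's foot, so it only comes out along -x: clear of the rails once pack_center is 62 mm before this point, and of the flared mouth and catch (so that it can be lifted) at 100 mm. All but the pack is under 70 mm above the bench.
- charger_tab (a point): Middle of the top of the charger's red thumb tab, 32 (x) x 50 (y) mm, 81 mm before charger_seat (to -x), 33 mm above the bench when up; it moves straight down with the catch. The locked pack's rear end is 43 mm from this point to +x and rises 55 mm above the tab.
- charger_catch (a joint): How far the charger's catch is pressed down, m: 0 up (locked), 0.011 fully down. The pack comes free at 0.008. The spring takes 1 to 2 N, plus up to 2 N of friction from the pack bearing on the tooth. It springs up again once the pack is gone.
- lamp_seat (a point): Yellow work lamp, fixed to the bench, with a slide like the charger's: point on its slide floor (34 mm above the bench) under the centre of the pack when home, but only to within 12 mm along x: its catch, plunger and end stop sit on one block, clamped up to 12 mm nearer or farther, unmeasured. Home: pack_center 27 mm above the floor, axes agreeing. x runs from mouth to stop.
- lamp_mouth (a point): Start of the lamp's rails, on the slide floor, 24 mm before lamp_seat (to -x). From here the rails hold the foot with 1.2 mm play each side and above. A flare, about 4 mm each way, leads in from 21 mm before this point. The catch's ramp stands in the mouth, 42 to 14 mm (give or take 12) before this point, and rises to 8 mm above the floor; the foot rides over it and pushes it down.
- lamp_stop (a point): Nominal place (within 12 mm in x, see lamp_seat) of the lamp's hard end stop, at floor level, 40.5 mm beyond lamp_seat, 34 mm high; the pack's front end is 2.5 mm short of the real stop when home. A sprung plunger (4 to 6 N) meets the pack 11.5 mm before home; pushing in takes 5 to 15 N in all. Beyond, to 180 mm from lamp_seat, lie the light panel and a steel bail, under 60 mm high.
- lamp_catch (a joint): How far the lamp's red catch is pressed down, m: 0 up, about 0.008 while the pack lies on it. It snaps up behind the pack's rear end as the pack reaches home; let go, the plunger then holds the pack back against it, at home. If it did not click, the pack is pushed back 10 to 20 mm and lies on the catch.
- spray_can: Blue spray can, 58 mm across, 160 high, loose; origin at the centre of its underside.
- grease_jar: Amber jar with steel cap, 60 mm across, 65 high, loose; origin at the centre of its underside.
- wrench: Steel wrench, 160 mm long, lying flat, loose; origin under its middle, x along it.
Things that resemble listed ones, but are neither listed nor needed, are in the scene too. Leave any green or purple look-alike of the part that bears pack_center alone. Of the things shaped like the part that bears charger_seat, the black one is meant.

How it is judged:
By the outcome, as a careful person would: the job done as asked, in the order asked, and still so for the second after the job is handed in, with the robot touching nothing.
It also fails if it takes over 61 s, if anything falls off the work surface, if the arm or the gripper's body presses on something with over 40 N, if the wrist force passes 120 N, or if a joint passes its speed limit or range.

## Robot

A 7-joint arm with a two-finger parallel gripper is mounted at the origin on the work surface. World frame = base frame: x ahead of the robot, y to its left, z up, the work surface at z = 0. Lengths are in mm, angles in rad, forces in N, time in s.
With the tool pointing down it reaches from about 425 to 825 mm from the base axis. Payload 3.6 kg.
Tool frame: the origin (TCP) lies between the finger pads; the fingertips stand ctrl.tcp_to_tips ahead of it and the grasp point (between the pads) is the TCP (ctrl.tcp_to_tips is the distance from the TCP to the fingertips, in mm); z points along the fingers, y is the line along which they close (so a half turn about z gives the same grasp; the last joint's range is limited). The gripper opens to 85 mm and grips with 20 to 120 N. Pads are 22 mm wide; open, the fingers measure 114 mm over their backs; the gripper's body (76 mm by 85 mm) begins 54 mm behind the grasp point. The pads swing forward as they close: fully open they stand 13 mm farther back than shut.
Start: joints at [1.129, 0.615, -0.013, 1.423, 0.008, 1.103, -0.04], TCP at [262.557, -594.582, 250.297] pointing down, gripper open.
Joint ranges: [-3.12, 3.12], [-0.3, 2.06], [-1.34, 1.32], [0.26, 2.42], [-1.36, 4.5], [0.01, 1.98], [-2.84, 2.84]. Speed limits (rad/s): [2.79, 2.79, 3.14, 3.14, 3.14, 3.14, 3.14].

## Interface

Orientations are given as a 3x3 rotation matrix whose columns are the frame's x, y, z axes.
In Python, from workcell import ctrl, eyes gives the robot as it stands. Calls block until the motion is done:
- ctrl.move_ptp(position, orientation): joint-space move of the TCP to a pose.
- ctrl.servo_line(position, rotation=None, rate=150, contact_N=None): straight line of the TCP; rotation=None keeps the orientation; rate is the mean speed in mm/s. With contact_N (N) it stops when the force on the tool has changed by that much, and returns True; else False.
- ctrl.goto_joints(angles): joint-space move.
- ctrl.grip(opening, grip_force=None): opening from 0.0 (shut) to 1.0 (fully open); grip_force is the grip in N (None keeps the last); returns when the fingers have stopped.
- ctrl.wait(seconds).
- ctrl.ik(position, orientation): joint angles nearest the present ones, or None.
- eyes.grab_frame(name): name is "scene" or "side" or "wrist"; returns the picture (480x640x3 uint8, red, green, blue); there is no depth.
- eyes.calibration(name): a dict with "K" (3x3 intrinsics, pixels), "R" (3x3) and "t" (3): a world point X has camera coordinates R X + t; the wrist camera has in their place "mount" (4x4, takes a point from camera to tool coordinates, whose origin is the TCP and whose axes are the flange's). Camera axes: x right, y down, z forward; pixel columns grow to the right and rows downward; lengths in mm; the calibration is good to about 2 mm. A picture is of the moment at which its call begins: read the wrist's pose just before it. calibration takes no time and is no camera call.
A pose or a line that the arm cannot do raises ctrl.Unreachable and nothing moves.
- ctrl.close_job(): hands the job in; it is judged then, once.
Readings, each from a call of its own:
- ctrl.read_time(): time.
- ctrl.read_joint_pos(): joint angles.
- ctrl.read_qd(): joint speeds.
- ctrl.read_tau(): joint torques, N m.
- ctrl.read_ee_pos(): TCP position.
- ctrl.read_tcp_rot(): TCP orientation.
- ctrl.read_wrist_force(): force on the tool from outside, world axes, zero at the start.
- ctrl.read_moment(): the same for the moment, N m.
- ctrl.read_width(): opening from 0.0 (shut) to 1.0 (fully open).
- ctrl.read_grasp_force(): force on a finger pad.
Only numpy, scipy, OpenCV 4.12 (cv2) and the standard library are available. Lean on these libraries where they do the work, as an engineer would, in place of code of your own. Each camera call takes 0.05 s, during which the arm holds its last target. There are 200 camera calls.

## Working session

There is one attempt and no reset: what is moved stays moved. The work goes in short steps, each a Python script; the robot and the scene stay as the last script left them, time stands still between calls to the robot, and variables do not carry over. Pictures are saved under pics/ and viewed, at most 10 in all, crops included, and the job is handed in when it is done.

```bash
mkdir -p pics; ls
python3 - <<'E'
from workcell import ctrl, eyes
import cv2,numpy as np
a=eyes.grab_frame("scene");b=eyes.grab_frame("side")
np.save('scene.npy',a);np.save('side.npy',b)
cv2.imwrite('pics/scene0.png',a[:,:,::-1]);cv2.imwrite('pics/side0.png',b[:,:,::-1])
np.set_printoptions(suppress=True,precision=3)
for n in("scene","side","wrist"):print(n,eyes.calibration(n))
print(ctrl.tcp_to_tips,ctrl.read_time(),ctrl.read_tcp_rot(),ctrl.read_ee_pos())
E
```

```text
pics
scene {'K': array([[563.51 ,   0.   , 322.088],
       [  0.   , 563.51 , 238.577],
       [  0.   ,   0.   ,   1.   ]]), 'R': array([[ 0.115,  0.993,  0.017],
       [ 0.805, -0.083, -0.588],
       [-0.583,  0.081, -0.809]]), 't': array([-211.66 , -345.187, 1556.74 ])}
side {'K': array([[433.618,   0.   , 317.406],
       [  0.   , 433.618, 242.599],
       [  0.   ,   0.   ,   1.   ]]), 'R': array([[-0.938, -0.348, -0.001],
       [-0.224,  0.608, -0.762],
       [ 0.266, -0.714, -0.648]]), 't': array([ 524.889,   49.881, 1044.556])}
wrist {'K': array([[341.057,   0.   , 319.686],
       [  0.   , 341.057, 239.152],
       [  0.   ,   0.   ,   1.   ]]), 'mount': array([[   0.001,   -0.961,   -0.275,   70.311],
       [   1.   ,    0.001,   -0.   ,    0.308],
       [   0.001,   -0.275,    0.961, -122.657],
       [   0.   ,    0.   ,    0.   ,    1.   ]])}
19.0 0.1 [[ 0.915  0.404 -0.001]
 [ 0.404 -0.915  0.002]
 [-0.    -0.002 -1.   ]] [ 262.304 -594.01   249.224]
```

View pics/scene0.png

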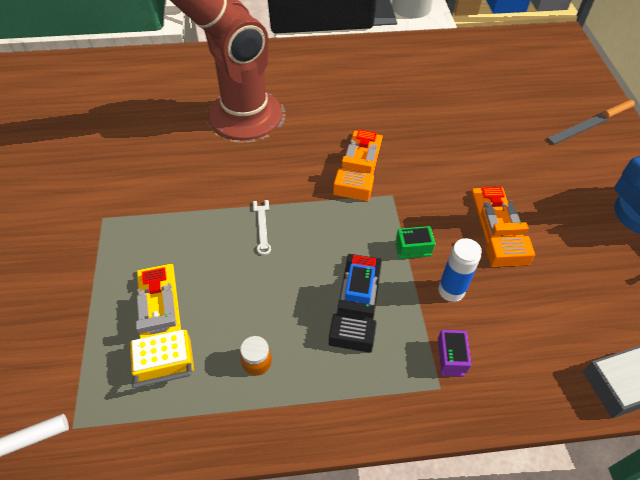

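View pics/side0.png

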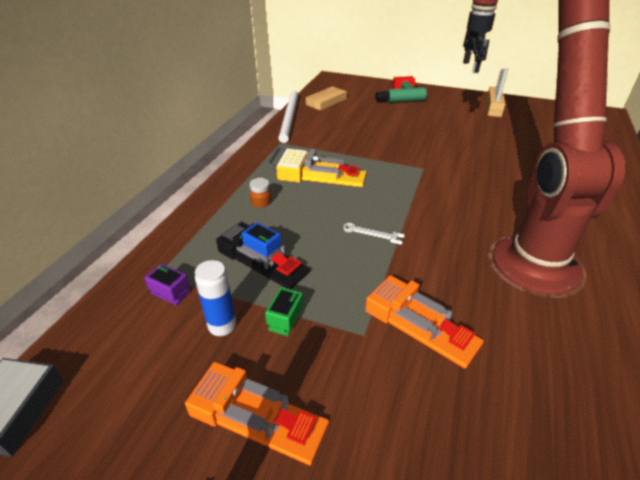

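The scene view shows the black charger at about (358,300), with the blue pack at (361,284) and the red tab at (364,261). The lamp is at (158,310) with its tab at (153,280). The can is at (459,270), the jar at (256,355) and the wrench at (262,228). The side view shows the same things, with both mouths facing the robot. Next I'll make rough estimates from the colour blobs.

```bash
cat > h.py <<'E'
import numpy as np,cv2
from workcell import ctrl,eyes
np.set_printoptions(suppress=True,precision=2)
def cam(name,p=None,R=None):
    c=eyes.calibration(name);K=c["K"]
    if name!="wrist":
        Rc=c["R"].T;return K,Rc,-Rc@c["t"]
    M=c["mount"];return K,R@M[:3,:3],R@M[:3,3]+p
def ray(C,uv):
    K,Rw,o=C;d=Rw@np.linalg.solve(K,[uv[0],uv[1],1.]);return o,d/np.linalg.norm(d)
def onz(C,uv,z):
    o,d=ray(C,uv);return o+d*(z-o[2])/d[2]
def tri(*rays):
    A=sum(np.eye(3)-np.outer(d,d) for o,d in rays);b=sum((np.eye(3)-np.outer(d,d))@o for o,d in rays)
    return np.linalg.solve(A,b)
def mask(im,col):
    h,s,v=cv2.split(cv2.cvtColor(im,cv2.COLOR_RGB2HSV))
    if col=="red":m=((h<6)|(h>174))&(s>170)&(v>110)
    if col=="blue":m=(h>100)&(h<120)&(s>150)&(v>90)
    if col=="yellow":m=(h>23)&(h<35)&(s>150)&(v>110)
    return m.astype(np.uint8)*255
def blobs(im,col,amin=60):
    cs,_=cv2.findContours(cv2.morphologyEx(mask(im,col),cv2.MORPH_CLOSE,np.ones((5,5))),cv2.RETR_EXTERNAL,cv2.CHAIN_APPROX_NONE)
    return [c for c in cs if cv2.contourArea(c)>amin]
def rot(yaw):
    c,s=np.cos(yaw),np.sin(yaw);return np.array([[c,s,0],[s,-c,0],[0,0,-1.]])
def shot(fn):
    p=np.array(ctrl.read_ee_pos());R=np.array(ctrl.read_tcp_rot());im=eyes.grab_frame("wrist")
    np.savez(fn+'.npz',im=im,p=p,R=R);cv2.imwrite('pics/'+fn+'.png',im[:,:,::-1]);return im,cam("wrist",p,R)
E
python3 - <<'E'
from h import *
for n in("scene","side"):
    im=np.load(n+'.npy');C=cam(n)
    for col,z in(("red",33),("blue",88),("yellow",50)):
        for c in blobs(im,col):
            r=cv2.minAreaRect(c);print(n,col,np.array(r[0]),np.array(r[1]),onz(C,r[0],z))
E
```

```text
scene red [154.58 280.88] [22.75 23.53] [ 543.31 -208.51   33.  ]
scene red [363.68 260.34] [23.5   8.58] [537.57 242.16  33.  ]
scene red [492.  196.5] [19. 22.] [387.44 577.91  33.  ]
scene red [365.74 138.54] [18.41 16.6 ] [162.72 307.59  33.  ]
scene blue [359.59 283.43] [25.65 37.15] [628.11 215.03  88.  ]
scene blue [455.58 280.45] [28.06 27.37] [641.54 410.4   88.  ]
scene blue [629.07 210.46] [31.67  8.48] [502.43 845.39  88.  ]
scene blue [508.   6.] [12. 42.] [-311.08  823.59   88.  ]
scene yellow [152.69 304.54] [24.06 10.67] [ 610.88 -204.68   50.  ]
scene yellow [157.69 318.27] [106.1  60.2] [ 643.55 -192.94   50.  ]
side red [293.6 422.8] [36.67 31.3 ] [384.17 585.04  33.  ]
side red [455.69 333.01] [34.13 21.27] [158.03 307.74  33.  ]
side red [284.2 263.6] [27.73 18.78] [551.34 242.25  33.  ]
side red [348.34 169.63] [19.1   8.56] [ 536.44 -206.31   33.  ]
side red [403.5  82.5] [11. 23.] [ 528.01 -976.28   33.  ]
side blue [216.23 309.75] [30.99 27.64] [594.32 456.51  88.  ]
side blue [260.6 238.3] [40.7  26.83] [608.77 236.96  88.  ]
side yellow [319.25 176.97] [84.59 11.78] [ 595.25 -110.92   50.  ]
```

Run:
```python
from h import *
R=rot(0.1)
ctrl.move_ptp([540,-205,210],R);shot('l1');ctrl.servo_line([640,-205,210],rate=200);shot('l2')
R=rot(-0.2)
ctrl.move_ptp([640,228,230],R);shot('c1');ctrl.servo_line([540,240,230],rate=200);shot('c2')
print(ctrl.read_time(),ctrl.read_joint_pos())
g=[np.load(n+'.npz')['im'] for n in('l1','l2','c1','c2')]
v=np.vstack([np.hstack(g[:2]),np.hstack(g[2:])]);cv2.imwrite('pics/m1.png',cv2.resize(v,(800,600),interpolation=cv2.INTER_AREA)[:,:,::-1])
```

```text
4.9417 [-0.52  0.54  0.11  1.63 -0.06  0.97 -2.17]
```

View pics/m1.png

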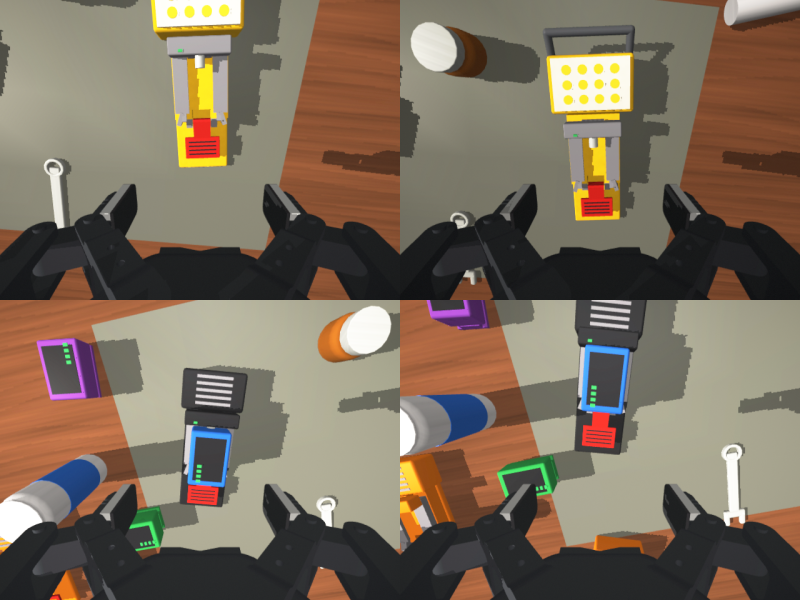

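The montage, at 0.625 scale, shows both views of each station. In l1 the lamp tab is at (203,147) with its slot up to (200,62). In c2 the pack top is at (605,378) and the tab at (600,437). Next I'll measure contours.

Run:
```python
from h import *
for n in('l1','l2','c1','c2'):
    f=np.load(n+'.npz');im=f['im'];C=cam("wrist",f['p'],f['R']);print(n,f['p'],np.arctan2(f['R'][1,0],f['R'][0,0]))
    for col,z in(("red",33),("blue",88)):
        for c in blobs(im,col,300):
            r=cv2.minAreaRect(c)
            if not 250<r[0][0]<420: continue
            m=np.zeros(im.shape[:2],np.uint8);cv2.drawContours(m,[c],-1,255,-1)
            if col=='red':
                m=cv2.morphologyEx(m,cv2.MORPH_OPEN,np.ones((5,37)))
                cc=cv2.findContours(m,0,1)[0]; 
                if not cc: print('noplate');continue
                r=cv2.minAreaRect(max(cc,key=cv2.contourArea))
            b=cv2.boxPoints(r);w=np.array([onz(C,q,z)[:2] for q in b])
            print(col,np.round(r[0],1),'px',b.round(1).tolist(),'\n w',w.tolist() if 0 else w.round(1).tolist(),'ctr',onz(C,r[0],z))
g=[cv2.resize(np.load(n+'.npz')['im'][y:y+190,x:x+200],(400,380),interpolation=cv2.INTER_CUBIC) for n,x,y in(('l1',225,90),('c2',225,40))]
v=np.hstack(g);cv2.imwrite('pics/m2.png',v[:,:,::-1])
```

```text
l1 [ 539.54 -206.75  210.1 ] 0.09752633025598291
red [323.5 235. ] px [[297.0, 251.0], [297.0, 219.0], [350.0, 219.0], [350.0, 251.0]] 
 w [[510.7, -188.6], [540.9, -186.2], [545.5, -233.6], [515.5, -237.3]] ctr [ 528.38 -211.43   33.  ]
l2 [ 638.83 -205.82  209.49] 0.09880337794913148
red [314.5 330. ] px [[290.0, 344.0], [290.0, 316.0], [339.0, 316.0], [339.0, 344.0]] 
 w [[511.5, -188.5], [542.6, -186.2], [547.4, -233.8], [516.4, -237.4]] ctr [ 529.69 -211.45   33.  ]
c1 [640.69 225.46 230.07] -0.20305441978065483
red [324.5 311. ] px [[300.0, 298.0], [349.0, 298.0], [349.0, 324.0], [300.0, 324.0]] 
 w [[562.6, 261.9], [552.5, 212.6], [523.1, 218.0], [533.5, 268.3]] ctr [543.12 240.17  33.  ]
blue [334.8 250.4] px [[298.79998779296875, 294.0], [307.79998779296875, 200.6999969482422], [370.70001220703125, 206.6999969482422], [361.70001220703125, 300.1000061035156]] 
 w [[591.7, 253.4], [668.0, 229.2], [653.4, 181.8], [575.5, 202.2]] ctr [623.68 216.28  88.  ]
c2 [541.5  239.08 230.44] -0.20156569062012325
red [318. 217.] px [[291.0, 201.0], [345.0, 201.0], [345.0, 233.0], [291.0, 233.0]] 
 w [[563.3, 262.5], [553.1, 212.5], [522.3, 218.1], [532.8, 269.5]] ctr [543.07 240.6   33.  ]
blue [326.9 126.5] px [[286.29998779296875, 176.39999389648438], [296.3999938964844, 69.9000015258789], [367.5, 76.5999984741211], [357.5, 183.10000610351562]] 
 w [[590.7, 255.4], [661.9, 231.6], [647.5, 182.9], [574.7, 202.7]] ctr [620.18 217.76  88.  ]
```

View pics/m2.png

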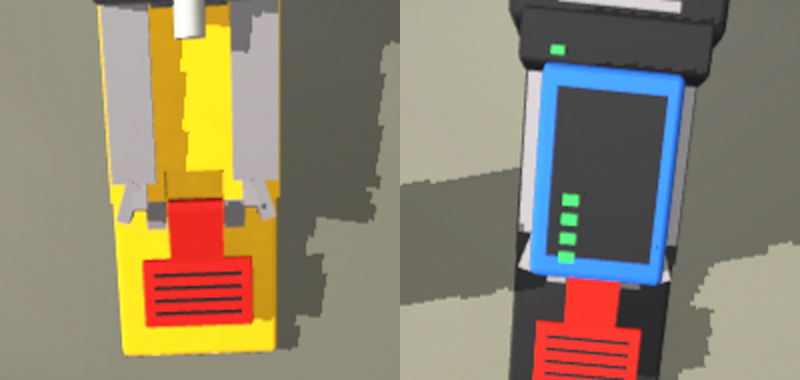

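The left crop shows the lamp: tab plate corners at crop (143,262), (250,256), (253,322), (148,327), plunger tip at (189,38), and rail inner edges from (148,8) to (155,183) and from (231,50) to (233,180). The right crop shows the blue pack top, (543,63) to (660,285), with the tab below it. I'll use these for the lamp axis.

Run:
```python
from h import *
f=np.load('l1.npz');C=cam("wrist",f['p'],f['R'])
P=lambda u,v,z:onz(C,(225+u/2,90+v/2),z)[:2]
q=[P(*a,33) for a in((143,262),(250,256),(253,322),(148,327))]
t=np.mean(q,0);print('tab',t,q)
y=lambda a,b:np.arctan2(b[1]-a[1],b[0]-a[0])
print('plate yaw',y(q[3],q[0]),y(q[2],q[1]),y(q[1],q[0])-np.pi/2,y(q[2],q[3])-np.pi/2)
l=[P(148,8,44),P(155,183,44)];r=[P(231,50,44),P(233,180,44)]
print('rails',l,r,y(l[1],l[0]),y(r[1],r[0]))
for z in(44,60):print('plunger',P(189,38,z),y(t,P(189,38,z)))
th=y(t,P(189,38,52));n=np.array([-np.sin(th),np.cos(th)]);e=np.array([np.cos(th),np.sin(th)])
for a in l+r: print('rail offs',(a-t)@n,(a-t)@e)
for p in((125,190),(265,185)):print('mouth',(P(*p,44)-t)@e,(P(*p,44)-t)@n)
for p in((116,218),(275,212),(124,353),(274,347)):print('base',(P(*p,34)-t)@e,(P(*p,34)-t)@n)
# triangulated heights of tab & pack from two views
from itertools import combinations
def R2(n,uv):
    g=np.load(n+'.npz');return ray(cam("wrist",g['p'],g['R']),uv)
print('tabs 3D',tri(R2('l1',(323.5,235)),R2('l2',(314.5,330))),tri(R2('c1',(324.5,311)),R2('c2',(318,217))),
 'pack front edge corners',tri(R2('c1',(307.8,200.7)),R2('c2',(296.4,69.9))),tri(R2('c1',(370.7,206.7)),R2('c2',(367.5,76.6))),'rear',tri(R2('c1',(298.8,294)),R2('c2',(286.3,176.4))),tri(R2('c1',(361.7,300.1)),R2('c2',(357.5,183.1))))
```

```text
tab [ 527.41 -212.2 ] [array([ 539.  , -185.91]), array([ 546.46, -233.52]), array([ 515.67, -238.71]), array([ 508.5 , -190.66])]
plate yaw 0.15455138714798838 0.16713014800458537 0.15541983332928377 0.1480606343260602
rails [array([ 643.61, -180.25]), array([ 575.98, -188.73])] [array([ 631.39, -214.45]), array([ 580.43, -221.19])] 0.12469588589068027 0.13140985593914511
plunger [ 634.21 -197.35] 0.13820763344854708
plunger [ 632.84 -197.48] 0.13876769932505756
rail offs 15.601922889610702 119.50456365464512
rail offs 16.54190617285871 51.34472013086541
rail offs -16.583254738117073 102.67241008735193
rail offs -16.219547300501784 51.27328098294162
mouth 48.932799558942634 29.3235725625851
mouth 48.64854902271083 -29.614051291773364
base 35.65379888149451 35.077832155811635
base 35.483597094512916 -34.955877567713266
base -27.713651320897384 35.77328980276671
base -27.573885464048963 -34.13563651452796
tabs 3D [ 527.29 -211.6    29.  ] [542.98 240.41  32.69] pack front edge corners [665.26 231.21  70.17] [649.87 180.08  71.33] rear [590.3  254.87  84.63] [574.39 202.32  85.9 ]
```

Lamp yaw is about 0.138. The plunger tip is 107 mm from the tab and 107.5 is expected, so home is tab + 81 mm. Charger yaw is -0.288. Now I'll press the charger tab.

Run:
```python
from h import *
th=-0.288;e=np.array([np.cos(th),np.sin(th),0]);R=rot(th)
p=np.array([543.0,240.4,0])-4*e
ctrl.grip(0.0,40)
ctrl.servo_line(p+[0,0,130],R,rate=150)
ctrl.servo_line(p+[0,0,58],rate=100)
f0=np.array(ctrl.read_wrist_force());print(f0,ctrl.read_time())
print(ctrl.servo_line(p+[0,0,41.2],rate=20,contact_N=9),ctrl.read_ee_pos(),np.array(ctrl.read_wrist_force())-f0)
ctrl.wait(0.4)
print(ctrl.read_ee_pos(),np.array(ctrl.read_wrist_force())-f0)
ctrl.servo_line(p+[0,0,150],rate=150)
ctrl.grip(1.0)
im,C=shot('c3');print(ctrl.read_time())
for c in blobs(im,'blue',300):
    r=cv2.minAreaRect(c);print(r[0],cv2.boxPoints(r).round(),onz(C,r[0],88))
```

```text
[-1.16 -0.05 -0.05] 7.3917
False [539.43 241.67  41.32] [ 2.74 -0.26  1.98]
[539.35 241.61  41.31] [2.07 0.7  2.27]
10.4917
(42.5, 226.0) [[ -0. 174.]
 [ 85. 174.]
 [ 85. 278.]
 [  0. 278.]] [607.02 382.74  88.  ]
(320.5, 163.5) [[271.  92.]
 [370.  92.]
 [370. 235.]
 [271. 235.]] [595.82 224.5   88.  ]
```

View pics/c3.png

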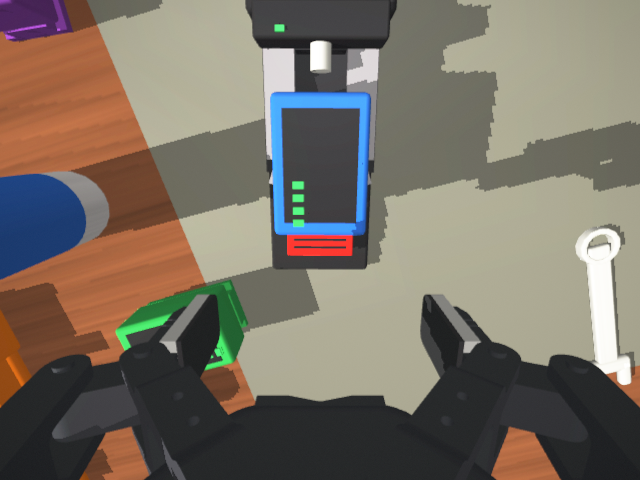

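The pack has moved out about 26 mm and is aligned with the tool, with its top at pixels (271..370, 92..235). The tab is held down under it, and the green look-alike is at about (190,330). Next I'll grip the pack.

Run:
```python
from h import *
f=np.load('c3.npz');C=cam("wrist",f['p'],f['R'])
th=-0.288;e=np.array([np.cos(th),np.sin(th),0]);n=np.array([-e[1],e[0],0])
s=np.array([620.7,217.4,0])
for uv in((250,320),(240,350),(237,372),(232,280)):
    for z in(0,54):a=onz(C,uv,z)-s;print('green',uv,z,a@e,a@n)
c=np.array([595.8,224.5,0]);print('pack lateral',(c-s)@n)
ctrl.servo_line(c+[0,0,150],rate=150)
ctrl.servo_line(c+[0,0,74],rate=100,contact_N=8)
print(ctrl.read_ee_pos(),ctrl.read_wrist_force())
ctrl.grip(0.3,60)
print(ctrl.read_width(),ctrl.read_grasp_force(),ctrl.read_wrist_force(),ctrl.read_time())
```

```text
green (250, 320) 0 -167.87018827167876 62.28119921027143
green (250, 320) 54 -137.53367064468364 49.97045304783613
green (240, 350) 0 -198.58889667118956 73.15722155148373
green (240, 350) 54 -162.16984498177075 58.69294160456295
green (237, 372) 0 -222.21925752016884 77.46738877081867
green (237, 372) 54 -181.12121760956663 62.149663471138055
green (232, 280) 0 -129.43225903836384 75.65541509639544
green (232, 280) 54 -106.706738944533 60.6964741391929
pack lateral -0.2648972235364022
[596.34 224.69  74.65] [-1.11  0.37 -0.14]
0.59294238497844 63.603984117507935 [-0.4   0.74  3.97] 12.35
```

Run:
```python
from h import *
th=-0.288;e=np.array([np.cos(th),np.sin(th),0])
p=np.array(ctrl.read_ee_pos());f0=np.array(ctrl.read_wrist_force())
q=p-104*e
print(ctrl.servo_line(q,rate=60,contact_N=25),np.array(ctrl.read_ee_pos())-p,np.array(ctrl.read_wrist_force())-f0,ctrl.read_grasp_force(),ctrl.read_time())
```

```text
False [-99.28  29.33   0.05] [ 0.94 -0.99 -8.88] 63.0548357963562 14.225
```

Run:
```python
from h import *
p=np.array(ctrl.read_ee_pos());ctrl.servo_line(p+[0,0,85],rate=120)
th=0.138;e=np.array([np.cos(th),np.sin(th),0]);t=np.array([527.4,-212.2,0])
q=t-65*e
ctrl.move_ptp(q+[0,0,150],rot(th))
ctrl.servo_line(q+[0,0,105],rate=100)
im,C=shot('l3');print(ctrl.read_time(),ctrl.read_ee_pos(),ctrl.read_width(),ctrl.read_grasp_force(),ctrl.read_wrist_force())
```

```text
17.475 [ 463.8  -221.14  105.55] 0.599154359356207 63.17631483078003 [ 0.44 -0.06 -4.29]
```

View pics/l3.png

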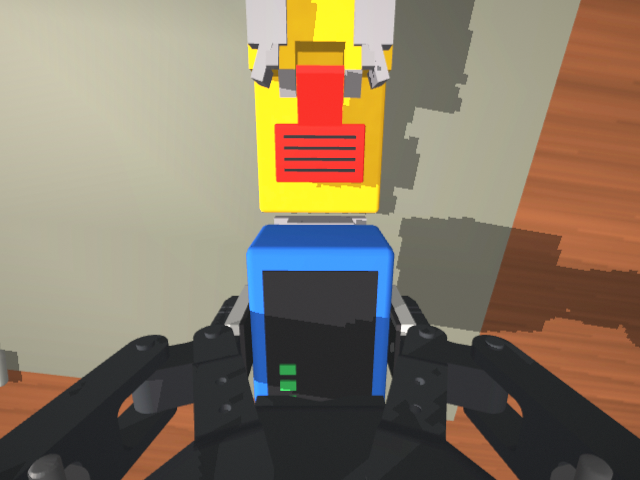

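The pack spans u=247..393 (centre 320), the lamp tab is centred at u=320 and the rails at 320.5. The yaw is square, so it is well aligned. Next I'll lower it and slide it in under force watch.

Run:
```python
from h import *
th=0.138;e=np.array([np.cos(th),np.sin(th),0]);t=np.array([527.4,-212.2,0])
ax=lambda:(np.array(ctrl.read_ee_pos())-t)@e-81
F=lambda:np.array(ctrl.read_wrist_force())
ctrl.servo_line(t-65*e+[0,0,74.8],rate=60,contact_N=10);print(ax(),ctrl.read_ee_pos()[2],F())
for d in(-60,-15):
    h=ctrl.servo_line(t+(81+d)*e+[0,0,74.8],rate=60,contact_N=15);print(d,h,ax(),ctrl.read_ee_pos(),F(),ctrl.read_moment())
    if h:break
print(ctrl.read_time(),ctrl.read_grasp_force())
```

```text
-146.011500975638 74.54617313019635 [-0.85 -0.26 -4.53]
-60 False -59.97447511774291 [ 548.24 -209.38   74.91] [-0.09 -0.14 -2.69] [ 0.09 -0.13  0.05]
-15 False -14.491883860412273 [ 593.26 -202.96   74.94] [ 0.98 -0.18 -0.16] [ 0.09 -0.17 -0.02]
20.6083 63.5962450504303
```

Going in freely. Now the final push.

Run:
```python
from h import *
th=0.138;e=np.array([np.cos(th),np.sin(th),0]);t=np.array([527.4,-212.2,0])
ax=lambda:(np.array(ctrl.read_ee_pos())-t)@e-81
F=lambda:np.array(ctrl.read_wrist_force())
for d in np.arange(-12,6,1.0):
    h=ctrl.servo_line(t+(81+d)*e+[0,0,74.8],rate=20,contact_N=15);f=F()
    print(d,h,round(ax(),2),(f@e).round(2),f[2].round(2),np.round(ctrl.read_moment(),2))
    if h or f@e<-19:break
print(ctrl.read_time(),ctrl.read_grasp_force(),ctrl.read_width())
```

```text
-12.0 False -12.21 -1.75 1.52 [0.03 0.05 0.01]
-11.0 False -11.17 -1.45 1.73 [-0.04  0.29  0.  ]
-10.0 False -9.84 -0.27 2.22 [-0.05  0.2  -0.02]
-9.0 False -9.29 -2.58 3.23 [-0.09  0.45 -0.05]
-8.0 False -9.25 -5.87 6.05 [-0.1   0.81 -0.01]
-7.0 False -9.01 -6.11 8.17 [-0.13  1.08  0.02]
-6.0 False -8.38 -6.88 8.45 [-0.12  1.26 -0.02]
-5.0 False -7.54 -6.32 7.93 [-0.08  1.29 -0.01]
-4.0 False -6.65 -8.04 8.23 [-0.13  1.31  0.01]
-3.0 False -5.78 -7.14 8.93 [-0.09  1.36  0.05]
-2.0 False -4.94 -7.49 8.42 [-0.1   1.41 -0.01]
-1.0 False -4.05 -7.42 9.51 [-0.06  1.49  0.  ]
0.0 False -3.16 -7.74 8.77 [-0.09  1.56  0.07]
1.0 False -2.31 -8.28 9.89 [-0.05  1.54  0.05]
2.0 False -1.39 -8.55 10.25 [-0.1   1.65  0.06]
3.0 False -0.51 -9.08 10.39 [-0.13  1.66  0.08]
4.0 False 0.34 -8.98 9.79 [-0.13  1.7   0.01]
5.0 False 1.23 -9.21 10.71 [-0.09  1.8   0.03]
25.1583 64.95986223220825 0.6009175884795481
```

The plunger met the pack at about -9.3, so home is at about +2.2 and the stop at about +4.7. I'll continue.

Run:
```python
from h import *
th=0.138;e=np.array([np.cos(th),np.sin(th),0]);t=np.array([527.4,-212.2,0])
ax=lambda:(np.array(ctrl.read_ee_pos())-t)@e-81
F=lambda:np.array(ctrl.read_wrist_force())
for d in np.arange(5.8,13,0.8):
    h=ctrl.servo_line(t+(81+d)*e+[0,0,74.8],rate=20,contact_N=12);f=F()
    print(round(d,1),h,round(ax(),2),(f@e).round(2),f[2].round(2),np.round(ctrl.read_moment(),2))
    if h or f@e<-15 or ax()>4.3:break
print(ctrl.read_time(),ctrl.read_grasp_force(),ctrl.read_width())
shot('l4')
```

```text
5.8 False 1.88 -9.66 10.33 [-0.09  1.71  0.01]
6.6 False 2.61 -10.52 10.02 [-0.11  1.74  0.07]
7.4 False 3.39 -9.92 10.81 [-0.15  1.72  0.03]
8.2 False 4.06 -9.85 11.39 [-0.12  1.8  -0.02]
9.0 False 4.71 -10.14 11.1 [-0.08  1.82  0.02]
26.4083 64.88589763641357 0.5968382311811053
```

Run:
```python
from h import *
th=0.138;e=np.array([np.cos(th),np.sin(th),0]);t=np.array([527.4,-212.2,0])
ax=lambda:(np.array(ctrl.read_ee_pos())-t)@e-81
F=lambda:np.array(ctrl.read_wrist_force())
for d in np.arange(9.8,14,0.8):
    h=ctrl.servo_line(t+(81+d)*e+[0,0,74.8],rate=20,contact_N=8);f=F()
    print(round(d,1),h,round(ax(),2),(f@e).round(2),f[2].round(2),np.round(ctrl.read_moment(),2))
    if h or f@e<-14 or ax()>6.5:break
print(ctrl.read_time(),ctrl.read_grasp_force(),ctrl.read_width())
im,C=shot('l5')
g=[np.load(n+'.npz')['im'][100:480] for n in('l4','l5')]
s=eyes.grab_frame("side");c=cv2.resize(s[130:210,260:400],(700,400),interpolation=cv2.INTER_CUBIC)
w=cv2.resize(im,(400,300));sc=cv2.resize(eyes.grab_frame("scene")[250:390,110:220],(314,400),interpolation=cv2.INTER_CUBIC)
v=np.zeros((600,800,3),np.uint8);v[:300,:400]=w;v[:400,480:794]=sc;v[310:590,:470]=cv2.resize(c,(470,280));cv2.imwrite('pics/m3.png',v[:,:,::-1])
```

```text
9.8 False 4.76 -11.83 12.6 [-0.15  2.1   0.05]
10.6 False 4.79 -13.39 14.52 [-0.09  2.33  0.05]
11.4 False 4.8 -15.34 15.51 [-0.14  2.56  0.07]
27.2083 65.45382142066956 0.6020256212794532
```

View pics/m3.png

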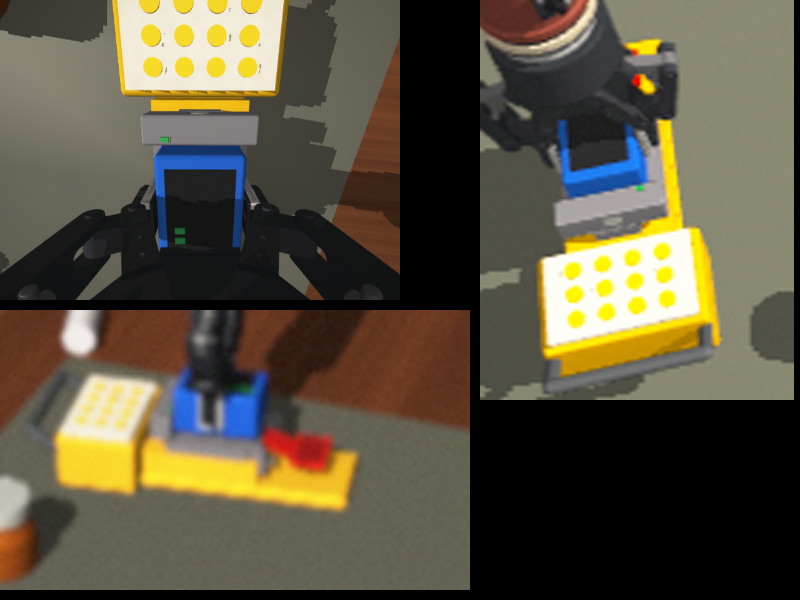

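The hard stop was met at +4.75, as predicted. The crops show the pack against the grey stop block, with the red catch standing up behind it. I'll relax, let go, retreat and check.

Run:
```python
from h import *
th=0.138;e=np.array([np.cos(th),np.sin(th),0]);t=np.array([527.4,-212.2,0])
ax=lambda:(np.array(ctrl.read_ee_pos())-t)@e-81
F=lambda:np.array(ctrl.read_wrist_force())
for d in(6,4,3,2):
    ctrl.servo_line(t+(81+d)*e+[0,0,74.8],rate=20);f=F();print(d,round(ax(),2),(f@e).round(2),f[2].round(2))
ctrl.grip(1.0);p=np.array(ctrl.read_ee_pos());print(p,ctrl.read_width(),F())
ctrl.servo_line(p+[0,0,90],rate=100);ctrl.servo_line(p+[0,0,145]-50*e,rate=150)
im,C=shot('l6');print(ctrl.read_time(),ctrl.read_ee_pos())
for c in blobs(im,'blue',300):
    b=cv2.boxPoints(cv2.minAreaRect(c));print(b.round(),[((onz(C,q,88)-t)@e-81).round(1) for q in b])
for c in blobs(im,'red',100):
    r=cv2.minAreaRect(c);print('red',r,(onz(C,r[0],33)-t)@e)
```

```text
6 4.05 -6.35 7.14
4 2.88 -5.76 6.46
3 2.3 -4.08 4.83
2 2.05 -2.14 5.34
[ 609.84 -200.44   74.59] 1.0010920875159413 [ 0.5  -0.31 -0.31]
30.7083 [ 560.49 -206.68  218.65]
[[286. 121.]
 [357. 121.]
 [357. 223.]
 [286. 223.]] [np.float64(36.7), np.float64(36.7), np.float64(-37.0), np.float64(-37.0)]
red ((320.5, 246.5), (45.0, 51.0), 90.0) 8.163855450312864
```

View pics/l6.png

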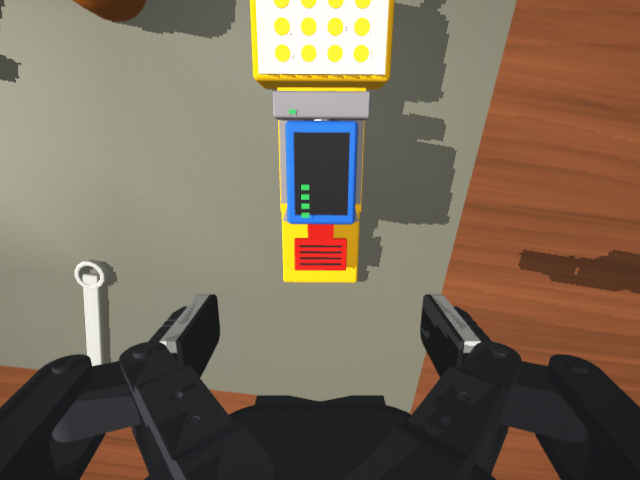

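The pack top is at (286..357, 121..223), centred at home (-0.2 mm). The full red tab and tongue at (320,246) are visible behind it, the plunger gap remains, and the gripper is clear. I'll hand it in.

```bash
python3 -c "
from workcell import ctrl
print(ctrl.close_job(),ctrl.read_time())"
```

```text
the job is handed in; nothing more can be done
the job is handed in; nothing more can be done
```

The job is handed in: the blue pack was released from the charger and now sits fully home in the yellow lamp, centred within about 0.2 mm, with the catch up behind it and the gripper clear. It took about 31 s, and the spray can, jar and wrench were not touched.

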